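Show the trainee which lamp goes where on the lamp load board

TASK

One bay of the lamp load board has lost its lamp: push that bay's toggle switch off, towards the robot, and leave the other switches on. Then show the trainee what to fit, touching no lamp or holder and disturbing nothing else: point down at the spare lamp in the rack that is round like those on the board, fingertips about 2 cm above it for a good two seconds, coming down over no other spare. Then point in the same way at the mouth of the empty lamp holder for a good two seconds, and finish there, still pointing at it.

Things in the scene. Friction and masses are not known exactly. Their poses are not given: they have to be found in the camera images.
- load_board: Lamp load board: grey metal enclosure 205 (x) x 345 (y) x 45 mm high, fixed to the bench, with side handles that stand out 15 mm. Origin: centre of its underside, on the bench. Own x points from the switch row to the lamp row, away from the robot; z up. On top are four bays side by side along own y, 80 mm apart, at y = -120, -40, +40, +120 mm; which bay is which changes. The board's place and yaw change.
- bay_empty: The bay without a lamp: aluminium face plate 195 (x) x 76 (y) x 3 mm on top of the board, same axes as the board. Origin: centre of the plate's underside, 45 mm above the bench (the plate's upper face is at +3 mm). Its toggle switch is at own x = -65 mm, its lamp holder at own x = +55 mm, both on y = 0; between them is nothing but flush sockets.
- holder_empty: White ceramic lamp holder of the bay without a lamp, open upwards: base 44 mm in diameter and 10 mm high, then a sleeve 29 mm in outer diameter with an 18 mm bore up to 40 mm. Origin: centre of its underside, on the face plate's upper face. It must not be touched. The round lamps in the neighbouring holders, 80 mm to either side, are 45 mm wide and reach 57 mm higher than its mouth.
- empty_mouth (a point): Centre of the open mouth of the empty lamp holder, in the plane of its rim (88 mm above the bench); z up.
- switch_empty (a joint): Steel toggle lever of the bay without a lamp, angle in rad: +0.4 is on (lever leans to the board's own +x, towards its lamp holder), 0 upright, -0.4 is off (leans to own -x, to the robot's side). It starts on. A stiff lever without a spring: it stays wherever it is left, so push it right over to its stop; about 1.5 N at its tip moves it, 3 N half-way down. Off means below -0.25.
- switch_empty_pivot (a point): Pivot of that toggle lever, 4 mm above the face plate's upper face (52 mm above the bench); the lever turns about the board's own y. Axes as the board's. It stands in a round bushing 17 mm wide whose top is 5 mm above the face plate.
- switch_empty_tip (a point): Tip of that toggle lever, 26 mm from its pivot; the lever is round, 6 mm thick at the pivot and 9 mm near the tip. Moves with the lever.
- holder_1: The holder, with its fitted round lamp 45 mm wide, of bay 1, which is laid out like the bay without a lamp. Origin: on the face plate's upper face under the lamp, whose top is 97 mm higher (145 mm above the bench). Not to be touched.
- holder_2: The same of bay 2. Not to be touched.
- holder_3: The same of bay 3. Not to be touched.
- switch_1 (a joint): Toggle lever of bay 1, rad, as switch_empty: +0.4 on, -0.4 off. Starts on and must stay on.
- switch_2 (a joint): Toggle lever of bay 2; starts on and must stay on.
- switch_3 (a joint): Toggle lever of bay 3; starts on and must stay on.
- lamp_rack: Wooden rack 150 x 150 x 35 mm, fixed to the bench, with four holes at own x, y = +-37.5 mm in which four spare lamps stand loosely, cap down, 75 mm apart; which lamp stands where changes, and so do its place and yaw. Origin: centre of its underside.
- spare_globe: The spare lamp to point at: round white globe 45 mm in diameter, 78 mm long with its screw cap, loose, standing in the rack. Origin: centre of the cap's foot, 15 mm above the bench; z up along the lamp. Not to be touched.
- globe_top (a point): Top of that round spare lamp, 78 mm above its origin (93 mm above the bench).
- spare_candle: Spare lamp of pointed candle shape, 35 mm wide, 100 mm long (its top 115 mm above the bench), loose in the rack, origin as spare_globe. Not to be touched.
- spare_reflector: Spare reflector lamp, a cone with a flat face on top, 50 mm wide, 85 mm long, loose in the rack, origin as spare_globe. Not to be touched.
- spare_tubular: Spare tubular lamp, 26 mm wide, 92 mm long, loose in the rack, origin as spare_globe. Not to be touched.
- multimeter: Bystander: handheld multimeter 170 x 78 x 41 mm lying on the bench. Origin: centre of its underside.
- screwdriver: Bystander: screwdriver 180 mm long lying beside the board.
- tape_roll: Bystander: roll of black tape 64 mm wide, 19 mm high, lying flat. Origin: centre of its underside.
- spray_can: Bystander: aluminium spray can 52 mm wide, 150 mm high, standing. Origin: centre of its underside.
- lamp_carton: Bystander: cardboard lamp carton 48 x 48 x 85 mm, standing in front of the rack. Origin: centre of its underside.

How it is judged (in metres and radians):
On the way, in this order (a step that is already met when the one before it is completed fails the run):
1. the switch of the bay without a lamp is off (value of joint switch_empty below -0.25 rad), for 0.2 s.
2. the fingertips point down at the round spare lamp, just above it, for 1.5 s (horizontal distance between the grasp point and globe_top below 0.018 m and z of the grasp point in the frame of globe_top between 0.02 and 0.064 m), for 1.5 s.
3. the fingertips point down at the mouth of the empty holder, just above it, for 1.5 s (horizontal distance between the grasp point and empty_mouth below 0.018 m and z of the grasp point in the frame of empty_mouth between 0.02 and 0.064 m), for 1.5 s.
At the end, for the whole second after the job is handed in: Still pointing at the empty holder: grasp point (19 mm behind the fingertips) within 18 mm sideways of the mouth and 20 to 64 mm above it; empty bay's switch below -0.25 rad, the others above 0.2; spare lamps within 8 mm and 0.2 rad of upright in their holes; bystanders within 15 mm (all of step 3 and value of joint switch_empty below -0.25 rad and value of joint each of switch_1, switch_2, switch_3 above 0.2 rad and distance of each of spare_globe, spare_candle, spare_reflector, spare_tubular from where it was at the start of the episode below 0.008 m and angle between each of spare_globe, spare_candle, spare_reflector, spare_tubular's own z axis and vertical below 0.2 rad and distance of each of multimeter, screwdriver, tape_roll, spray_can, lamp_carton from where it was at the start of the episode below 0.015 m and linear speed of spare_globe below 0.02 m/s); the robot touches nothing.
It fails at once if a spare lamp is touched, shifted, tipped or lifted (contact force between any of the fingers, the arm and spare_globe above 0.3 N or contact force between any of the fingers, the arm and spare_candle above 0.3 N or contact force between any of the fingers, the arm and spare_reflector above 0.3 N or contact force between any of the fingers, the arm and spare_tubular above 0.3 N or distance of any of spare_globe, spare_candle, spare_reflector, spare_tubular from where it was at the start of the episode above 0.008 m or angle between any of spare_globe, spare_candle, spare_reflector, spare_tubular's own z axis and vertical above 0.2 rad).
It fails at once if a lamp holder, or a lamp fitted in one, is touched (contact force between any of the fingers, the arm and holder_empty above 0.5 N or contact force between any of the fingers, the arm and holder_1 above 0.5 N or contact force between any of the fingers, the arm and holder_2 above 0.5 N or contact force between any of the fingers, the arm and holder_3 above 0.5 N).
It fails at once if another bay's switch is moved off on (value of joint any of switch_1, switch_2, switch_3 below 0.2 rad).
It fails at once if the fingertips come down over one of the other spare lamps (within 15 mm sideways and about 16 mm above its top) ((horizontal distance between the grasp point and spare_candle below 0.015 m and z of the grasp point in the frame of spare_candle below 0.135 m) or (horizontal distance between the grasp point and spare_reflector below 0.015 m and z of the grasp point in the frame of spare_reflector below 0.12 m) or (horizontal distance between the grasp point and spare_tubular below 0.015 m and z of the grasp point in the frame of spare_tubular below 0.127 m)).
It fails at once if a bystander is moved more than 15 mm (distance of any of multimeter, screwdriver, tape_roll, spray_can, lamp_carton from where it was at the start of the episode above 0.015 m).
It also fails if it takes over 54 s, if anything falls off the work surface, if the arm or the gripper's body presses on something with over 40 N, if the wrist force passes 120 N, or if a joint passes its speed limit or range.

ROBOT

A 7-joint arm with a two-finger parallel gripper is mounted at the origin on the work surface. World frame = base frame: x ahead of the robot, y to its left, z up, the work surface at z = 0. Lengths are in mm, angles in rad, forces in N, time in s.
With the tool pointing down it reaches from about 425 to 875 mm from the base axis. Payload 9.9 kg.
Tool frame: the origin (TCP) lies at the very end of the fingers, on their centre line; the grasp point (between the pads) lies tcp_to_grasp behind it (tcp_to_grasp is the distance from the TCP to the grasp point, in mm); y points along the fingers, x is the direction in which the jaws open and shut, and the axes are right-handed (so a half turn about y gives the same grasp; the last joint's range is limited). The gripper opens to 85 mm and grips with 20 to 120 N. Pads are 22 mm wide; open, the fingers measure 114 mm over their backs; the gripper's body (76 mm by 85 mm) begins 54 mm behind the grasp point. The pads swing forward as they close: fully open they stand 13 mm farther back than shut.
Start: joints at [-1.27, 0.576, 0.025, 1.437, -0.015, 1.129, -0.057], TCP at [253.37, 625.646, 231.289] pointing down, gripper open.
Joint ranges: [-2.76, 2.76], [-0.34, 2.15], [-1.52, 1.57], [0.19, 2.46], [-1.09, 4.23], [0.17, 1.99], [-2.82, 2.82]. Speed limits (rad/s): [2.22, 2.22, 3.01, 3.01, 3.14, 3.14, 3.14].

INTERFACE

Orientations are given as a rotation vector (axis times angle).
In Python, from workcell import read_state, read_camera, sign_off, recognise, silhouettes, tcp_to_grasp gives the robot as it stands. The module is installed in compiled form; this text tells all that it offers.
- The arm moves only by the tool drive_tool, never from a script. Its argument "increments" is a list of rows, each a list of 7 numbers: the shift along the tool's x, y, z normalised to -1 to 1, where 1 is 0.025 m, then the turn, a rotation vector about the tool's x, y, z normalised to -1 to 1, where 1 is 180 degrees, then the opening, from 0 (shut) to 1 (fully open). In form: [[dx, dy, dz, ax, ay, az, gripper], ...]. A call has 1 to 8 rows; each row shifts and turns the pose as measured when the row begins, along the tool's axes as they then stand; what a row does not reach is not made up. A row lasts 1/12 s, in which the tool goes at most 41.7 mm and 7.16 degrees, less where a joint would pass 70% of its speed; a pose out of reach is approached as far as the arm can. A call with a number of a shift or a turn outside -1 to 1 is refused whole. A call with a gripper value outside its range is refused whole. The fingers move at their own pace and stop on an object; "squeeze" is the grip in N (left out, the last holds). Time passes only in rows, so rows that do not move let the fingers close. It gives the time, the measured TCP pose, the force and the opening at its end, in the units of the state.
- read_state(): the state, without advancing time (a new reading comes with each control period).
- read_camera(name): name is "scene" or "top" or "wrist"; returns a dict with "frame" (480x640x3 uint8, red, green, blue), "mtx" (3x3 intrinsics, pixels), "k1" (the pictures are not rectified: a ray, as slopes to the right and down, at radius r is drawn at 1 + k1 r^2 times it, then the intrinsics apply), "camera_from_world" (4x4, takes a point from world to camera coordinates). Camera axes: x right, y down, z forward; pixel columns grow to the right and rows downward; lengths in mm; the calibration is good to about 2 mm. A picture is of the moment at which its call begins. There is no depth.
- sign_off(): hands the job in, once; it reports no verdict.
Trained networks look in the newest picture that a camera, given by its name, has taken for a name from the list of things; names that differ only in an ending like _2 or _b are one class to them, and where a whole thing is asked for, a point or a joint stands for the part that bears it (a point fixed in the world has none). Each returns a list of dicts, best first, with "confidence" (0 to 1); they miss things now and then, are a little off and sometimes report something else, mostly with a low value. They report only what shows in the picture. A call takes as long as a camera call.
- recognise(camera, query): "box" ([left, top, right, bottom] in pixels, round what is visible of it).
- silhouettes(camera, query): "mask" (480x640 bool, what is visible of it) and "box" ([left, top, right, bottom] in pixels, round what is visible of it).
The state is a dict: "t": time; "joint_positions": joint angles; "joint_vel": joint speeds; "effort": joint torques, N m; "tcp_pos": TCP position; "orientation": TCP orientation; "contact_force": force on the tool from outside, world axes, zero at the start; "torque": the same for the moment, N m; "grip_width": finger opening in mm.
Only numpy, scipy, OpenCV 4.12 (cv2) and the standard library are available. Lean on these libraries where they do the work, as an engineer would, in place of code of your own. Each camera call takes 0.05 s, during which the arm holds its last target. There are 200 camera calls.

## Working session

There is one attempt and no reset: what is moved stays moved. The work goes in short steps, Python scripts to look and compute and a tool call to move; the robot and the scene stay as the last step left them, time stands still between calls to the robot, and variables do not carry over. Pictures are saved under pics/ and viewed, about 8 in all and at most 12, crops included, and the job is handed in when it is done.

Besides the shell and the picture viewer there is one more tool, called after ">>>" as name(argument=value, ...) on one line, values as JSON. drive_tool: Moves the arm, as the interface text tells. Scaled input: -1 to 1 covers 0.025 m each way for a shift and 180 degrees each way for a turn. Its arguments: {"type":"object","properties":{"increments":{"type":"array","items":{"type":"array","items":{"type":"number"}}},"squeeze":{"type":"number"}},"required":["increments"]}

```bash
mkdir -p pics; cat > h.py <<'E'
import numpy as np, cv2
from workcell import *
from scipy.spatial.transform import Rotation as R
def ray(c,u,v):
    K=c["mtx"];x=(u-K[0][2])/K[0][0];y=(v-K[1][2])/K[1][1]
    a,b=x,y
    for _ in range(20):
        s=1+c["k1"]*(a*a+b*b);a,b=x/s,y/s
    T=np.array(c["camera_from_world"]);d=T[:3,:3].T@np.array([a,b,1]);o=-T[:3,:3].T@T[:3,3]
    return o,d
def atz(c,u,v,z):
    o,d=ray(c,u,v);return o+d*(z-o[2])/d[2]
def proj(c,p):
    T=np.array(c["camera_from_world"]);q=T[:3,:3]@np.array(p)+T[:3,3];a,b=q[:2]/q[2]
    s=1+c["k1"]*(a*a+b*b);K=c["mtx"];return np.array([K[0][0]*a*s+K[0][2],K[1][1]*b*s+K[1][2]])
E
python3 - <<'E'
from h import *
s=read_state();print({k:np.round(v,3) for k,v in s.items()},tcp_to_grasp, R.from_rotvec(s["orientation"]).as_matrix().round(3))
for n in("top","scene"):
    c=read_camera(n);cv2.imwrite(f"pics/{n}0.png",c["frame"][...,::-1])
    print(n,ray(c,320,240),c["k1"])
    for q in["holder_empty","holder_1","spare_globe","spare_candle","spare_reflector","spare_tubular","switch_empty","switch_1","load_board","lamp_rack","bay_empty","multimeter","spray_can","lamp_carton"]:
        print(q,[(round(d["confidence"],2),np.round(d["box"]).astype(int).tolist()) for d in recognise(n,q)[:5]])
E
```

```text
{'t': np.float64(0.0), 'joint_positions': array([-1.27 ,  0.577,  0.025,  1.438, -0.015,  1.129, -0.056]), 'joint_vel': array([-0.001,  0.002, -0.002,  0.001, -0.001, -0.002,  0.   ]), 'effort': array([ 1.0000e-03, -7.6574e+01,  2.2510e+00, -2.8598e+01,  1.5000e-02,
        1.3000e-02,  0.0000e+00]), 'tcp_pos': array([253.189, 625.229, 230.422]), 'orientation': array([-1.368, -0.92 ,  0.923]), 'contact_force': array([-0.115, -0.127,  0.596]), 'torque': array([-0.014,  0.035,  0.018]), 'grip_width': np.float64(85.176)} 18.700000000000003 [[ 0.375 -0.001 -0.927]
 [ 0.927 -0.002  0.375]
 [-0.002 -1.    -0.   ]]
top (array([ 448.17136382,   53.61758765, 1316.11746685]), array([ 0.09195851, -0.01499224, -0.99570539])) -0.15707574633199822
holder_empty [(0.8, [379, 233, 395, 249]), (0.74, [328, 206, 483, 316])]
holder_1 [(0.9, [444, 217, 469, 237]), (0.89, [347, 229, 367, 251]), (0.75, [369, 217, 408, 306]), (0.61, [411, 221, 439, 241]), (0.28, [319, 250, 338, 322])]
spare_globe [(0.55, [219, 314, 245, 333]), (0.54, [231, 276, 250, 293])]
spare_candle [(0.75, [201, 280, 213, 299]), (0.38, 
[... 628 characters left out ...]
32210051692
holder_empty [(0.83, [253, 194, 269, 214])]
holder_1 [(0.95, [229, 166, 248, 202]), (0.79, [279, 191, 295, 229]), (0.63, [209, 157, 228, 193])]
spare_globe [(0.7, [389, 246, 411, 270])]
spare_candle [(0.7, [205, 161, 233, 172]), (0.56, [420, 261, 441, 286]), (0.16, [254, 194, 272, 216])]
spare_reflector [(0.58, [374, 259, 398, 291]), (0.43, [241, 179, 315, 225])]
spare_tubular [(0.69, [406, 282, 427, 308])]
switch_empty []
switch_1 []
load_board [(0.81, [194, 159, 340, 254])]
lamp_rack [(0.84, [353, 257, 451, 335])]
bay_empty [(0.83, [240, 176, 311, 223])]
multimeter [(0.81, [457, 321, 540, 401])]
spray_can [(0.58, [245, 274, 279, 342])]
lamp_carton [(0.96, [416, 228, 443, 270])]
```

```bash
python3 - <<'E'
from h import *
c=cv2.imread("pics/top0.png");cv2.imwrite("pics/t1.png",cv2.resize(c[190:345,100:500],(800,310),interpolation=cv2.INTER_CUBIC))
cv2.imwrite("pics/t2.png",np.vstack([cv2.resize(c[195:330,315:495],(800,600),interpolation=cv2.INTER_CUBIC)]))
C=read_camera("top");S=read_camera("scene")
ctr=lambda b:((b[0]+b[2])/2,(b[1]+b[3])/2)
def tri(b1,b2):
    o1,d1=ray(C,*ctr(b1));o2,d2=ray(S,*ctr(b2))
    A=np.stack([d1,-d2],1);t=np.linalg.lstsq(A,o2-o1,rcond=None)[0];p,q=o1+d1*t[0],o2+d2*t[1];return ((p+q)/2).round(1),np.linalg.norm(p-q).round(1)
print("mouth top z88",atz(C,387,241,80),tri([379,233,395,249],[253,194,269,214]))
print("globe",tri([231,276,250,293],[389,246,411,270]),atz(C,240.5,284.5,70))
for n,b,z in(("h1",[444,217,469,237],118),("h2",[347,229,367,251],118),("h3",[411,221,439,241],118),("cand",[201,280,213,299],80),("refl",[221,242,241,260],95),("tub",[195,252,209,268],80),("rack",[189,236,262,308],35),("carton",[220,313,248,336],50),("can",[267,132,290,170],75)):print(n,atz(C,*ctr(b),z).round(1))
print("bay corners z48",[atz(C,*p,48).round(0) for p in((369,217),(411,305))])
E
```

```text
mouth top z88 [ 558.3868835  -121.42250052   80.        ] (array([ 563.1, -126.8,   65.5]), np.float64(9.5))
globe (array([460.5, 222.4,  66.8]), np.float64(1.2)) [460.84777869 221.42846731  70.        ]
h1 [ 585.5 -277.6  118. ]
h2 [558. -48. 118.]
h3 [ 576.9 -203.9  118. ]
cand [449.6 298.3  80. ]
refl [537.6 240.1  95. ]
tub [518.2 310.4  80. ]
rack [491.4 262.4  35. ]
carton [366.8 239.8  50. ]
can [776.9 131.5  75. ]
bay corners z48 [array([620., -84.,  48.]), array([ 408., -180.,   48.])]
```

View pics/t1.png

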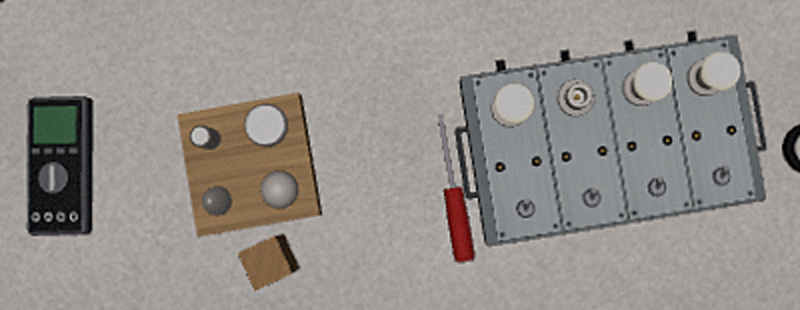

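View pics/t2.png

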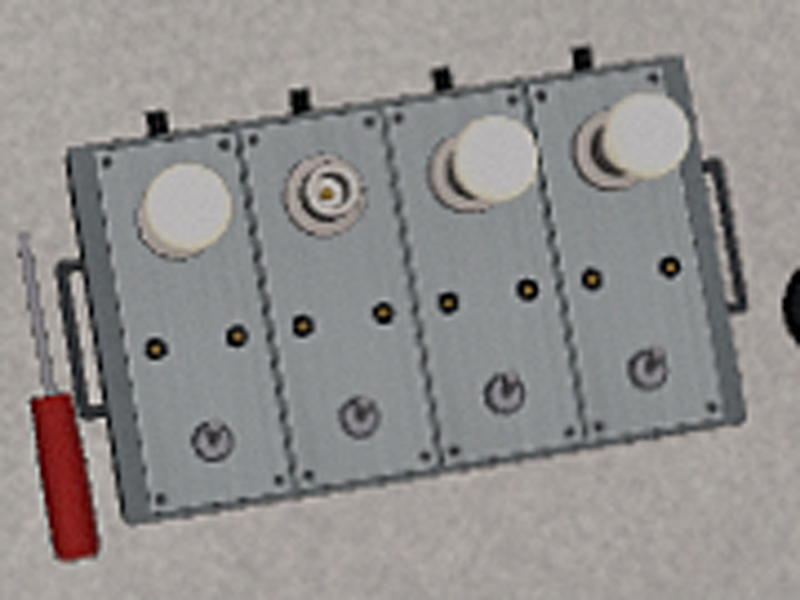

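The empty bay is the second from the left: holder at about (388,239) px, bushing at about (396,289) px. The round spare is the grey sphere at about (240,285) px, and triangulating it from both cameras agrees to 1.2 mm.

>>> drive_tool(increments=[[0,0,-1,0,0.039,0,0],[0,0,-1,0,0.039,0,0],[0,0,-1,0,0.039,0,0],[0,0,-1,0,0.039,0,0],[0,0,-1,0,0.039,0,0],[0,0,-1,0,0.039,0,0],[0,0,-1,0,0.039,0,0],[0,0,-1,0,0.039,0,0]])

```text
t: 2.27
tcp_pos: [384.3, 486.4, 229.6]
orientation: [-1.561, -0.149, 0.154]
contact_force: [-0.2, 0.5, 0.2]
grip_width: 0.4
```

```bash
cat > fit.py <<'E'
from h import *
from scipy.optimize import least_squares
C=read_camera("top");f=lambda p:(315+p[0]/4.444-.4,195+p[1]/4.444-.4)
pts=[((213,440),-65,80,8),((360,417),-65,0,8),((505,393),-65,-80,8),((649,370),-65,-160,8),((326,195),55,0,13),((330,193),55,0,43)]
def P(a,x,y,z):
    return np.array([a[0]+x*np.cos(a[2])-y*np.sin(a[2]),a[1]+x*np.sin(a[2])+y*np.cos(a[2]),45+z])
r=least_squares(lambda a:np.concatenate([proj(C,P(a,x,y,z))-f(p) for p,x,y,z in pts]),[500,-130,.15])
print(r.x,r.fun.round(2)); a=r.x
print("pivot",P(a,-65,0,7),"mouth",P(a,55,0,43),"yawdeg",np.degrees(a[2]))
s=read_state();M=R.from_rotvec(s["orientation"]).as_matrix()
print(s["tcp_pos"].round(1),M.round(3),s["t"],s["grip_width"])
ang=np.degrees(a[2]-np.arctan2(M[1,0],M[0,0]));print("turn needed deg",ang,"as unit",-ang/180)
c=read_camera("wrist");cv2.imwrite("pics/w.png",c["frame"][...,::-1])
E
python3 fit.py
```

```text
[ 5.11680382e+02 -1.33848016e+02  1.44073528e-01] [-0.16  0.33 -0.05  0.15  0.13  0.16  0.03 -0.06 -0.42  0.1   0.48 -0.67]
pivot [ 447.35382426 -143.18043149   52.        ] mouth [ 566.11054618 -125.95135726   88.        ] yawdeg 8.254805106525732
[387.2 480.5 230. ] [[ 0.984 -0.002 -0.177]
 [ 0.177  0.001  0.984]
 [-0.002 -1.     0.002]] 2.3167 0.16551209990497684
turn needed deg -1.9490744957225954 as unit 0.010828191642903308
```

>>> drive_tool(increments=[[0,0,-1,0,0.011,0,0],[0,0,-1,0,0,0,0],[0,0,-1,0,0,0,0],[0,0,-1,0,0,0,0],[0,0,-1,0,0,0,0],[0,0,-1,0,0,0,0],[0,0,-1,0,0,0,0],[0,0,-1,0,0,0,0]])

```text
t: 3.03
tcp_pos: [416.7, 286.8, 229.1]
orientation: [-1.559, -0.134, 0.136]
contact_force: [1.0, -0.6, -0.1]
grip_width: -0.1
```

>>> drive_tool(increments=[[0,0,-1,0,0,0,0],[0,0,-1,0,0,0,0],[0,0,-1,0,0,0,0],[0,0,-1,0,0,0,0],[0,0,-1,0,0,0,0],[0,0,-1,0,0,0,0],[0,0,-1,0,0,0,0],[0,0,-1,0,0,0,0]])

```text
t: 3.7
tcp_pos: [453.6, 85.0, 229.2]
orientation: [-1.554, -0.15, 0.145]
contact_force: [1.0, -0.4, 0.5]
grip_width: -0.1
```

>>> drive_tool(increments=[[0,0,-1,0,0,0,0],[0,0,-1,0,0,0,0],[0,0,-1,0,0,0,0],[0,0,-1,0,0,0,0],[0,0,-1,0,0,0,0],[0,0,-1,0,0,0,0],[0,0,-0.5,0,0,0,0],[0,0,0,0,0,0,0]])

```text
t: 4.37
tcp_pos: [488.6, -84.4, 229.5]
orientation: [-1.555, -0.162, 0.147]
contact_force: [-0.8, 0.3, -0.3]
grip_width: 0.3
```

```bash
cat > rel.py <<'E'
from h import *
import sys
t=np.array([float(x) for x in sys.argv[1:4]])
s=read_state();M=R.from_rotvec(s["orientation"]).as_matrix()
yw=np.degrees(np.arctan2(M[1,0],M[0,0]))
print("t",s["t"],"tcp",s["tcp_pos"].round(1),"yaw",yw.round(2),"tilt",M[2].round(4),"F",s["contact_force"].round(2),"tool delta mm",(M.T@(t-s["tcp_pos"])).round(1), "yaw unit",round((yw-8.25)/180,4),"q",s["joint_positions"].round(2))
E
python3 rel.py 483 -138 150
python3 - <<'E'
from h import *
c=read_camera("wrist");f=c["frame"][...,::-1].copy()
for p in((447.4,-143.2,52),(457.4,-141.7,76),(566.1,-126,88)):
    u=proj(c,p);print(u);cv2.circle(f,tuple(int(x) for x in u.round()),4,(0,0,255),1)
cv2.imwrite("pics/w1.png",f)
E
```

```text
t 4.3667 tcp [488.6 -84.4 229.5] yaw 11.31 tilt [ 0.0105 -0.9999  0.0096] F [-0.79  0.28 -0.31] tool delta mm [-16.9  78.9 -52.2] yaw unit 0.017 q [-0.24  0.33  0.44  1.92 -0.19  0.92  0.49]
[266.92215642 264.60768528]
[274.58134982 274.40502903]
[400.07070229 285.24004109]
```

View pics/w1.png

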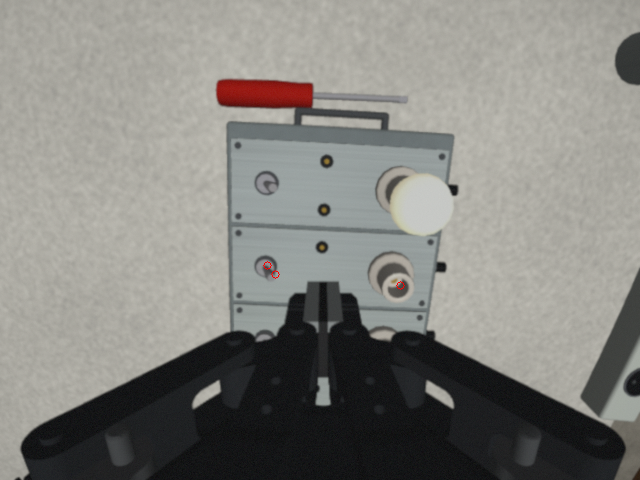

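Wrist view: the projected pivot (267,265), lever tip (275,274) and mouth (400,285) fall on the real ones to within 3 px.

>>> drive_tool(increments=[[-0.3,0,-0.9,0,0.017,0,0],[-0.3,0.4,-0.9,0,0,0,0],[0,1,-0.2,0,0,0,0],[0,1,0,0,0,0,0],[0,0.5,0,0,0,0,0],[0,0,0,0,0,0,0]])

```text
t: 4.92
tcp_pos: [485.9, -127.8, 155.2]
orientation: [-1.553, -0.133, 0.11]
contact_force: [-0.4, -0.5, -1.1]
grip_width: 0.3
```

```bash
python3 rel.py 483 -138 62
```

```text
t 4.9167 tcp [ 485.9 -127.8  155.2] yaw 8.89 tilt [ 0.0155 -0.9998  0.0132] F [-0.37 -0.51 -1.11] tool delta mm [ -5.9  92.9 -10.9] yaw unit 0.0036 q [-0.11  0.44  0.41  2.   -0.28  0.74  0.62]
```

>>> drive_tool(increments=[[-0.2,0,-0.4,-0.004,0.004,0.005,0],[0,0.6,0,0,0,0,0],[0,0.8,0,0,0,0,0],[0,0.8,0,0,0,0,0],[0,0.5,0,0,0,0,0],[0,0,0,0,0,0,0]])

```text
t: 5.42
tcp_pos: [486.3, -136.4, 90.4]
orientation: [-1.57, -0.12, 0.115]
contact_force: [0.1, 0.7, 0.6]
grip_width: 0.1
```

```bash
python3 rel.py 483 -138 62
python3 - <<'E'
from h import *
c=read_camera("scene");f=c["frame"][...,::-1].copy()
for p in((447.4,-143.2,52),(457.4,-141.7,76),(566.1,-126,88),tuple(read_state()["tcp_pos"])):
    u=proj(c,p);print(u.round(1))
cv2.imwrite("pics/s1.png",cv2.resize(f[140:260,190:350],(800,600),interpolation=cv2.INTER_CUBIC))
E
```

```text
t 5.4167 tcp [ 486.3 -136.4   90.4] yaw 8.54 tilt [ 0.0031 -1.     -0.0031] F [0.1  0.68 0.65] tool delta mm [-3.6 28.3 -1. ] yaw unit 0.0016 q [-0.06  0.54  0.36  2.06 -0.33  0.59  0.67]
[293.5 186.7]
[290.9 181.1]
[261.7 197.8]
[283.5 181.7]
```

View pics/s1.png

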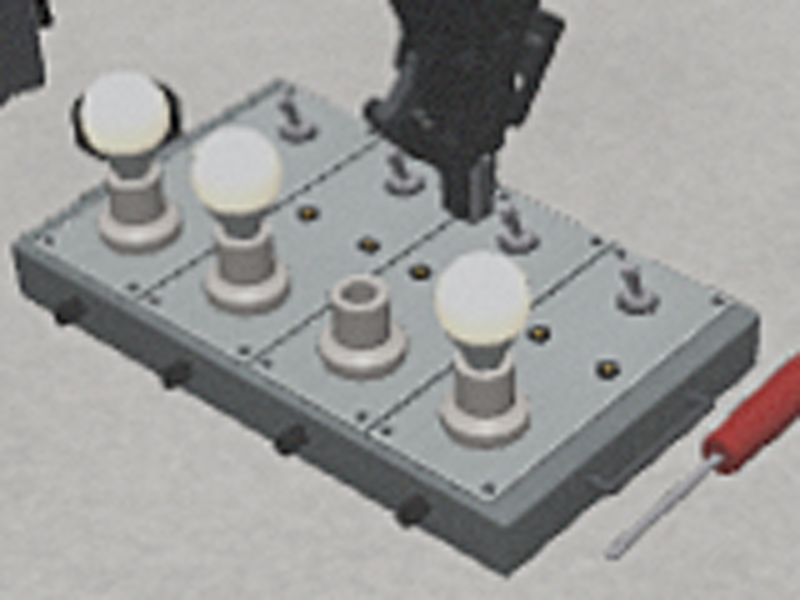

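The scene view agrees: fingertips at (284,183), next to the empty bay's lever at (292,182), on its holder side. Descending.

>>> drive_tool(increments=[[0,0.6,-0.04,0,0,0,0],[0,0.35,0,0,0,0,0],[0,0,0,0,0,0,0],[0,0,0,0,0,0,0]])

```text
t: 5.8
tcp_pos: [490.2, -137.6, 71.5]
orientation: [-1.572, -0.126, 0.111]
contact_force: [0.7, -0.2, 0.0]
grip_width: 0.4
```

```bash
python3 rel.py 461 -141.2 63
```

```text
t 5.8 tcp [ 490.2 -137.6   71.5] yaw 8.63 tilt [ 0.0092 -0.9999 -0.0056] F [ 0.68 -0.16  0.  ] tool delta mm [-29.5   8.3   0.9] yaw unit 0.0021 q [-0.04  0.57  0.33  2.07 -0.35  0.54  0.69]
```

>>> drive_tool(increments=[[-0.1,0.36,0,0,0.002,0.003,0],[-0.1,0,0,0,0,0,0],[-0.3,0,0,0,0,0,0],[-0.3,0,0,0,0,0,0],[-0.3,0,0,0,0,0,0],[0,0,0,0,0,0,0]])

```text
t: 6.3
tcp_pos: [462.4, -142.2, 64.5]
orientation: [-1.575, -0.116, 0.11]
contact_force: [0.1, -0.5, -0.2]
grip_width: 0.1
```

```bash
python3 rel.py 458 -141.2 62
```

```text
t 6.3 tcp [ 462.4 -142.2   64.5] yaw 8.26 tilt [ 0.0033 -1.     -0.0072] F [ 0.1  -0.52 -0.23] tool delta mm [-4.2  2.5  1.6] yaw unit 0.0001 q [-0.02  0.56  0.32  2.14 -0.35  0.49  0.71]
```

>>> drive_tool(increments=[[-0.2,0,0,0,0,0,0],[-0.1,0,0,0,0,0,0]])

```text
t: 6.47
tcp_pos: [454.7, -143.4, 65.0]
orientation: [-1.575, -0.117, 0.109]
contact_force: [1.4, -0.3, 0.6]
grip_width: -0.1
```

>>> drive_tool(increments=[[-0.15,0,0,0,0,0,0],[-0.1,0,0,0,0,0,0]])

```text
t: 6.63
tcp_pos: [453.6, -144.2, 66.0]
orientation: [-1.577, -0.126, 0.103]
contact_force: [9.4, 2.9, -1.5]
grip_width: 0.2
```

The force rose to 9 N, so the lever is at its stop. I'll back off, rise and check.

>>> drive_tool(increments=[[0.4,0,0,0,0,0,0],[0.2,-0.4,0,0,0,0,0],[0,-1,0,0,0,0,0],[0,-1,0,0,0,0,0],[0,-1,0,0,0,0,0],[0,-1,0,0,0,0,0],[0,-1,0,0,0,0,0],[0,-1,0,0,0,0,0]])

```text
t: 7.3
tcp_pos: [463.7, -139.7, 227.8]
orientation: [-1.575, -0.112, 0.115]
contact_force: [1.2, -0.3, 0.8]
grip_width: -0.0
```

```bash
python3 rel.py 461 222 230
python3 - <<'E'
from h import *
c=read_camera("scene");f=c["frame"][...,::-1]
cv2.imwrite("pics/s2.png",cv2.resize(f[140:260,190:350],(800,600),interpolation=cv2.INTER_CUBIC))
E
```

```text
t 7.3 tcp [ 463.7 -139.7  227.8] yaw 8.27 tilt [-0.0026 -1.     -0.0067] F [ 1.24 -0.32  0.79] tool delta mm [ 49.4  -4.7 358.3] yaw unit 0.0001 q [-0.17  0.33  0.49  1.94 -0.18  0.91  0.55]
```

View pics/s2.png

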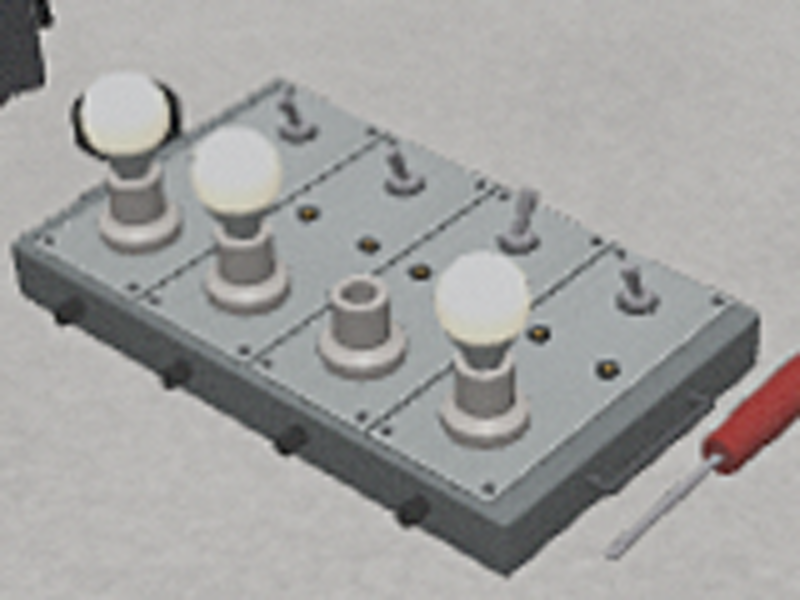

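The empty bay's lever now leans towards the robot (tip at about (525,195) in the crop). The other three are unchanged. Next is the globe.

>>> drive_tool(increments=[[0.15,0,1,0,0,0,0],[0.15,0,1,0,0,0,0],[0.15,0,1,0,0,0,0],[0.15,0,1,0,0,0,0],[0.15,0,1,0,0,0,0],[0.15,0,1,0,0,0,0],[0.15,0,1,0,0,0,0],[0.15,0,1,0,0,0,0]])

```text
t: 8.02
tcp_pos: [468.1, 62.5, 232.9]
orientation: [-1.582, -0.107, 0.098]
contact_force: [1.0, -0.4, 0.6]
grip_width: -0.2
```

>>> drive_tool(increments=[[0.15,0,1,0,0,0,0],[0.15,0,1,0,0,0,0],[0.15,0,1,0,0,0,0],[0.15,0,1,0,0,0,0],[0.15,0,0.5,0,0,0,0],[0,0,0,0,0,0,0],[0,0,0,0,0,0,0]])

```text
t: 8.6
tcp_pos: [469.9, 187.4, 229.0]
orientation: [-1.585, -0.107, 0.109]
contact_force: [-0.1, -0.3, 0.0]
grip_width: -0.1
```

```bash
python3 rel.py 461 222 115
python3 - <<'E'
from h import *
c=read_camera("scene");print("off/on tip crop",[((proj(c,(447.35-26*np.sin(-a)*-.99,-143.2+26*np.sin(a)*.1436,52+26*np.cos(a)))-[190,140])*5).round() for a in(-.4,0,.4)])
for d in recognise("scene","spare_globe")[:2]:print(d)
c=read_camera("wrist");f=c["frame"][...,::-1].copy()
u=proj(c,(461,222,93));print("globe top px",u);cv2.circle(f,tuple(int(x) for x in u),4,(0,0,255),1)
for q in("spare_globe","spare_candle"):
  for d in recognise("wrist",q)[:2]:print(q,d["confidence"],np.round(d["box"]),atz(c,(d["box"][0]+d["box"][2])/2,(d["box"][1]+d["box"][3])/2,72))
cv2.imwrite("pics/w2.png",f)
E
```

```text
t 8.6 tcp [469.9 187.4 229. ] yaw 7.89 tilt [-0.0023 -0.9999 -0.0164] F [-0.11 -0.33  0.05] tool delta mm [ -3.8 113.4  37.4] yaw unit -0.002 q [-0.78  0.35  0.41  1.88 -0.15  0.94 -0.16]
off/on tip crop [array([501., 203.]), array([517., 193.]), array([533., 190.])]
{'box': [389.6, 247.0, 412.3, 267.4], 'confidence': 0.91}
{'box': [230.0, 164.7, 249.8, 203.9], 'confidence': 0.49}
globe top px [318.47943238 174.1436155 ]
spare_globe 0.62 [294. 144. 343. 195.] [460.46104939 222.98126721  72.        ]
spare_candle 0.92 [291.  50. 336. 100.] [447.29434872 295.4915771   72.        ]
```

View pics/w2.png

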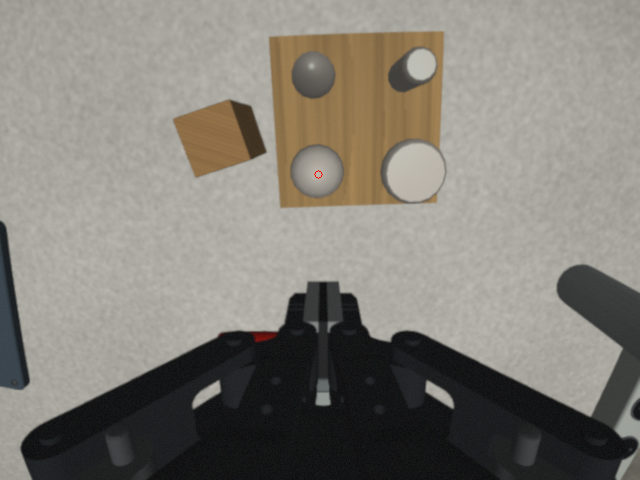

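Wrist view: the globe is at (317,171), and its projected top at (318,174) matches. The candle (313,75), tubular and reflector lamps are well clear.

>>> drive_tool(increments=[[-0.1,0,0.9,-0.003,-0.002,0,0],[-0.1,0,0.6,-0.002,0,0,0],[0,0.5,0,0,0,0,0],[0,0.8,0,0,0,0,0],[0,0.8,0,0,0,0,0],[0,0,0,0,0,0,0],[0,0,0,0,0,0,0]])

```text
t: 9.43
tcp_pos: [462.7, 215.4, 177.4]
orientation: [-1.599, -0.106, 0.098]
contact_force: [-0.1, 0.1, 0.1]
grip_width: 0.0
```

```bash
python3 rel.py 461 222 115
```

```text
t 9.4333 tcp [462.7 215.4 177.4] yaw 7.4 tilt [ 0.0032 -0.9995 -0.0312] F [-0.07  0.09  0.05] tool delta mm [-1.1 62.1  8.7] yaw unit -0.0047 q [-0.82  0.42  0.39  1.94 -0.17  0.82 -0.22]
```

>>> drive_tool(increments=[[0,0.2,0.2,0.01,-0.004,0,0],[0,0.6,0.15,0,0,0,0],[0,0.7,0,0,0,0,0],[0,0.5,0,0,0,0,0],[0,0,0,0,0,0,0],[0,0,0,0,0,0,0]])

```text
t: 9.93
tcp_pos: [466.1, 222.2, 132.8]
orientation: [-1.563, -0.115, 0.099]
contact_force: [0.3, -0.8, 0.4]
grip_width: -0.2
```

```bash
python3 rel.py 461 222 115
```

```text
t 9.9333 tcp [466.1 222.2 132.8] yaw 7.8 tilt [ 0.0106 -0.9999  0.0045] F [ 0.26 -0.78  0.42] tool delta mm [-5.2 17.7  0.4] yaw unit -0.0025 q [-0.76  0.48  0.33  2.   -0.24  0.69 -0.15]
```

>>> drive_tool(increments=[[-0.2,0.3,0,0,0,0.003,0],[0,0.3,0,0,0,0,0],[0,0,0,0,0,0,0],[0,0,0,0,0,0,0],[0,0,0,0,0,0,0]])

```text
t: 10.35
tcp_pos: [462.5, 221.7, 119.9]
orientation: [-1.561, -0.109, 0.103]
contact_force: [-0.0, -0.4, -0.6]
grip_width: -0.2
```

```bash
python3 rel.py 461 222 115
```

```text
t 10.35 tcp [462.5 221.7 119.9] yaw 7.74 tilt [ 0.0045 -1.      0.0064] F [-0.03 -0.39 -0.57] tool delta mm [-1.5  4.9  0.5] yaw unit -0.0028 q [-0.75  0.5   0.32  2.01 -0.25  0.66 -0.14]
```

>>> drive_tool(increments=[[0,0.15,0,0,0,0,0],[0,0,0,0,0,0,0],[0,0,0,0,0,0,0],[0,0,0,0,0,0,0],[0,0,0,0,0,0,0],[0,0,0,0,0,0,0],[0,0,0,0,0,0,0],[0,0,0,0,0,0,0]])

```text
t: 11.02
tcp_pos: [462.9, 222.1, 116.5]
orientation: [-1.561, -0.11, 0.102]
contact_force: [-0.3, 0.6, -0.4]
grip_width: -0.0
```

>>> drive_tool(increments=[[0,0,0,0,0,0,0],[0,0,0,0,0,0,0],[0,0,0,0,0,0,0],[0,0,0,0,0,0,0],[0,0,0,0,0,0,0],[0,0,0,0,0,0,0],[0,0,0,0,0,0,0],[0,0,0,0,0,0,0]])

```text
t: 11.68
tcp_pos: [463.0, 222.1, 116.6]
orientation: [-1.561, -0.11, 0.102]
contact_force: [-0.3, 0.1, -0.4]
grip_width: -0.0
```

```bash
python3 rel.py 461 222 115
python3 - <<'E'
from h import *
c=read_camera("scene");f=c["frame"][...,::-1]
cv2.imwrite("pics/s3.png",cv2.resize(f[215:335,335:495],(800,600),interpolation=cv2.INTER_CUBIC))
E
```

```text
t 11.6833 tcp [463.  222.1 116.6] yaw 7.77 tilt [ 0.0057 -1.      0.007 ] F [-0.25  0.1  -0.39] tool delta mm [-2.   1.6  0.2] yaw unit -0.0027 q [-0.75  0.5   0.32  2.02 -0.26  0.65 -0.13]
```

View pics/s3.png

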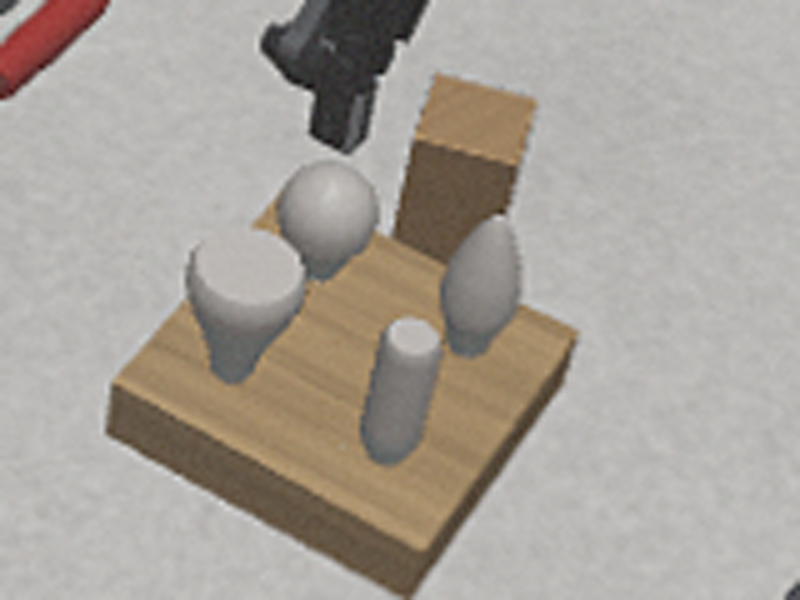

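The fingertips (340,148) are just above the round globe (330,215), and all the lamps stand undisturbed. I'll hold a little longer, then rise.

>>> drive_tool(increments=[[0,0,0,0,0,0,0],[0,0,0,0,0,0,0],[0,0,0,0,0,0,0],[0,0,0,0,0,0,0],[0,0,0,0,0,0,0],[0,0,0,0,0,0,0],[0,0,0,0,0,0,0],[0,0,0,0,0,0,0]])

```text
t: 12.4
tcp_pos: [463.0, 222.1, 116.6]
orientation: [-1.561, -0.11, 0.102]
contact_force: [0.5, 0.0, -0.2]
grip_width: -0.0
```

>>> drive_tool(increments=[[0,0,0,0,0,0,0],[0,0,0,0,0,0,0],[0,0,0,0,0,0,0],[0,-0.9,0,0,0,0,0],[0,-1,0,0,0,0,0],[0,-1,0,0,0,0,0],[0,-1,0,0,0,0,0],[0,-1,0,0,0,0,0]])

```text
t: 13.07
tcp_pos: [459.3, 219.5, 238.5]
orientation: [-1.567, -0.102, 0.11]
contact_force: [0.5, 0.3, -1.0]
grip_width: -0.0
```

```bash
python3 rel.py 566 -126 230
```

```text
t 13.0667 tcp [459.3 219.5 238.5] yaw 7.74 tilt [-0.0051 -1.      0.0014] F [ 0.52  0.28 -0.99] tool delta mm [  59.2    7.7 -356.7] yaw unit -0.0028 q [-0.82  0.35  0.39  1.86 -0.16  0.97 -0.22]
```

>>> drive_tool(increments=[[0.17,0,-1,0,0,0,0],[0.17,0,-1,0,0,0,0],[0.17,0,-1,0,0,0,0],[0.17,0,-1,0,0,0,0],[0.17,0,-1,0,0,0,0],[0.17,0,-1,0,0,0,0],[0.17,0,-1,0,0,0,0],[0.17,0,-1,0,0,0,0]])

```text
t: 13.73
tcp_pos: [524.3, 26.8, 244.3]
orientation: [-1.558, -0.121, 0.113]
contact_force: [-0.3, -0.3, -0.1]
grip_width: 0.2
```

>>> drive_tool(increments=[[0.15,0,-1,0,0,0,0],[0.15,0,-1,0,0,0,0],[0.15,0,-1,0,0,0,0],[0.15,0,-1,0,0,0,0],[0,0,0,0,0,0,0],[0,0,0,0,0,0,0]])

```text
t: 14.23
tcp_pos: [555.0, -81.7, 243.4]
orientation: [-1.561, -0.115, 0.106]
contact_force: [0.0, 0.2, -0.6]
grip_width: 0.1
```

```bash
python3 rel.py 566 -126 112; python3 - <<'E'
from h import *
c=read_camera("wrist");print(proj(c,(566.1,-126,88)))
f=c["frame"][...,::-1].copy();u=proj(c,(566.1,-126,88));cv2.circle(f,tuple(int(x) for x in u.round()),3,(0,0,255),1);cv2.imwrite("pics/w3.png",f)
E
```

```text
t 14.2333 tcp [555.  -81.7 243.4] yaw 8.09 tilt [ 0.0061 -1.      0.0063] F [ 0.    0.16 -0.6 ] tool delta mm [  3.9 131.1 -46.2] yaw unit -0.0009 q [-0.23  0.42  0.44  1.74 -0.22  1.02  0.43]
[327.6893742  267.93123124]
```

View pics/w3.png

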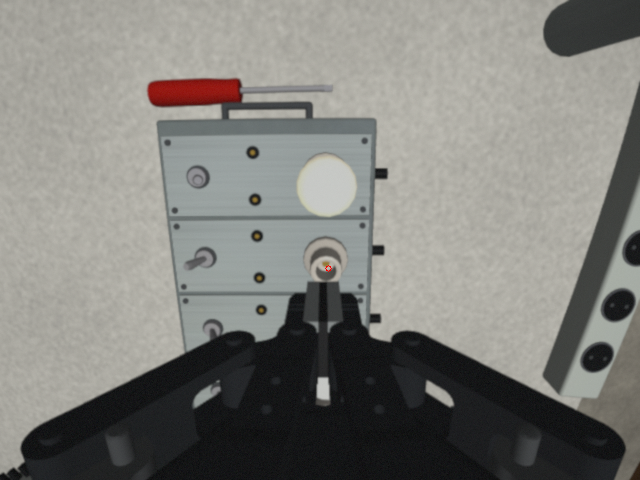

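The mouth is at (325,267) against a projection of (328,268), and the lever is clearly off. Moving over it and down.

>>> drive_tool(increments=[[0.05,0,-0.9,-0.002,0,0.002,0],[0,0,-0.9,0,0,0,0],[0,0.3,0,0,0,0,0],[0,0.7,0,0,0,0,0],[0,0,0,0,0,0,0],[0,0,0,0,0,0,0]])

```text
t: 14.78
tcp_pos: [562.6, -120.8, 217.7]
orientation: [-1.565, -0.117, 0.117]
contact_force: [0.6, -0.8, -0.0]
grip_width: 0.1
```

```bash
python3 rel.py 565 -126 112
```

```text
t 14.7833 tcp [ 562.6 -120.8  217.7] yaw 8.52 tilt [ 2.0e-04 -1.0e+00  2.4e-03] F [ 0.61 -0.82 -0.02] tool delta mm [  1.6 105.7  -5.7] yaw unit 0.0015 q [-0.15  0.47  0.43  1.74 -0.23  0.98  0.52]
```

>>> drive_tool(increments=[[0,0.4,-0.25,0,0.001,0,0],[0,0.9,0,0,0,0,0],[0,0.9,0,0,0,0,0],[0,0.6,0,0,0,0,0],[0,0,0,0,0,0,0],[0,0,0,0,0,0,0]])

```text
t: 15.28
tcp_pos: [565.7, -123.8, 146.8]
orientation: [-1.565, -0.122, 0.115]
contact_force: [-0.7, -0.6, -0.4]
grip_width: -0.2
```

```bash
python3 rel.py 565 -126 112
```

```text
t 15.2833 tcp [ 565.7 -123.8  146.8] yaw 8.66 tilt [ 0.0049 -1.      0.0026] F [-0.7  -0.58 -0.4 ] tool delta mm [-1.2 34.8 -2.1] yaw unit 0.0023 q [-0.12  0.55  0.39  1.82 -0.28  0.82  0.57]
```

>>> drive_tool(increments=[[-0.05,0.5,-0.08,0,0,0.002,0],[0,0.5,0,0,0,0,0],[0,0.2,0,0,0,0,0],[0,0,0,0,0,0,0],[0,0,0,0,0,0,0]])

```text
t: 15.7
tcp_pos: [566.9, -126.4, 117.8]
orientation: [-1.566, -0.121, 0.118]
contact_force: [0.5, 0.9, 1.0]
grip_width: -0.0
```

```bash
python3 rel.py 565 -126 112
```

```text
t 15.7 tcp [ 566.9 -126.4  117.8] yaw 8.72 tilt [ 0.0025 -1.      0.0011] F [0.49 0.95 1.  ] tool delta mm [-1.8  5.8  0.7] yaw unit 0.0026 q [-0.1   0.59  0.37  1.84 -0.3   0.76  0.59]
```

>>> drive_tool(increments=[[-0.06,0.2,0,0,0,0,0],[0,0,0,0,0,0,0],[0,0,0,0,0,0,0],[0,0,0,0,0,0,0],[0,0,0,0,0,0,0],[0,0,0,0,0,0,0],[0,0,0,0,0,0,0],[0,0,0,0,0,0,0]])

```text
t: 16.37
tcp_pos: [566.5, -127.1, 114.8]
orientation: [-1.567, -0.124, 0.115]
contact_force: [-0.1, -0.3, -0.0]
grip_width: 0.0
```

>>> drive_tool(increments=[[0,0,0,0,0,0,0],[0,0,0,0,0,0,0],[0,0,0,0,0,0,0],[0,0,0,0,0,0,0],[0,0,0,0,0,0,0],[0,0,0,0,0,0,0],[0,0,0,0,0,0,0],[0,0,0,0,0,0,0]])

```text
t: 17.03
tcp_pos: [566.6, -127.1, 114.8]
orientation: [-1.567, -0.124, 0.115]
contact_force: [0.4, -0.6, 0.6]
grip_width: -0.3
```

>>> drive_tool(increments=[[0,0,0,0,0,0,0],[0,0,0,0,0,0,0],[0,0,0,0,0,0,0],[0,0,0,0,0,0,0],[0,0,0,0,0,0,0],[0,0,0,0,0,0,0],[0,0,0,0,0,0,0],[0,0,0,0,0,0,0]])

```text
t: 17.7
tcp_pos: [566.6, -127.1, 114.8]
orientation: [-1.567, -0.124, 0.115]
contact_force: [0.7, -0.4, 0.1]
grip_width: -0.2
```

>>> drive_tool(increments=[[0,0,0,0,0,0,0],[0,0,0,0,0,0,0],[0,0,0,0,0,0,0],[0,0,0,0,0,0,0],[0,0,0,0,0,0,0],[0,0,0,0,0,0,0],[0,0,0,0,0,0,0],[0,0,0,0,0,0,0]])

```text
t: 18.37
tcp_pos: [566.6, -127.1, 114.8]
orientation: [-1.567, -0.124, 0.115]
contact_force: [-0.9, 1.0, -1.0]
grip_width: -0.0
```

```bash
python3 rel.py 566 -126 112; python3 - <<'E'
from h import *
c=read_camera("scene");f=c["frame"][...,::-1]
cv2.imwrite("pics/s4.png",cv2.resize(f[110:350,180:500],(800,600),interpolation=cv2.INTER_CUBIC))
E
```

```text
t 18.3667 tcp [ 566.6 -127.1  114.8] yaw 8.72 tilt [ 0.0062 -1.      0.    ] F [-0.91  1.02 -0.96] tool delta mm [-0.4  2.8  1.2] yaw unit 0.0026 q [-0.1   0.59  0.37  1.85 -0.31  0.75  0.59]
```

View pics/s4.png

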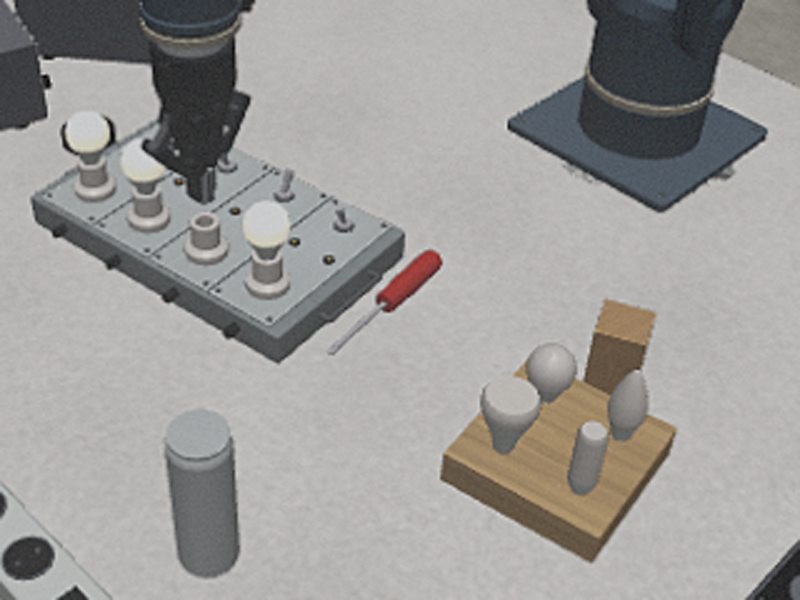

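The fingertips (203,198) are just above the empty mouth (205,218). The lever (287,180) is off, and the lamps and bystanders are undisturbed. Handing in.

```bash
python3 -c "
from workcell import *
print(sign_off())"
```

```text
the job is handed in; nothing more can be done
None
```

I switched off the empty bay's toggle, pointed at the round spare lamp, then pointed at the empty holder's mouth and handed in there. The hand-in reports no verdict, so the results below rest on my own measurements.

- **Switch:** I pushed the lever over until the force rose to about 9 N at its stop. Later pictures show it leaning towards the robot. The neighbouring switches look unmoved, but the arm hides the one for the farthest bay in the last picture. I last saw that one clearly on just after the push.
- **Round spare lamp:** I held for about 2 s with the fingertips about 24 mm above its top and about 2 mm off centre by my estimate. No contact force showed, and all four spares still stand upright in the rack.
- **Empty holder:** I held for over 2.5 s with the fingertips about 27 mm above the mouth, which puts the grasp point about 45 mm above it. The offset is about 1 mm from my estimated centre, which the wrist picture confirmed to about 3 px. The force readings were only noise, within about 1 N.
- **Other objects:** The screwdriver, spray can and carton look unmoved. I did not check the multimeter and tape roll at the end. The arm never went near them.

The clock read 18.4 s of the 54 s allowed. No check failed or disagreed, apart from calibration differences of about 2–3 mm.

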